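# Bridge a lock case on two blocks and fit its cylinder

### The job

On the dark green bench mat, set the narrow steel lock case up for fitting its cylinder: first lay the two equal pale wooden blocks flat on the mat, then lay the case, face up, lengthwise along the middle of the mat so that it rests level with one block crosswise under each end and its keyhole clear between them. Last, lower the nickel cylinder upright through the keyhole, its round side in the round side of the hole, until it stands on the mat. Leave the thin dark block, the brass cylinder and the black screwdriver where they lie.

Things in the scene. Friction and masses are not known exactly. Their poses are not given: they have to be found in the camera images.
- mat: Dark green bench mat with a pale 20 mm grid, fixed, 120 (its x) x 300 (its y, the long way) x 3 mm thick. Origin: centre of its underside, at bench height, so its top is 3 mm above the origin. The free space beside it is bare bench.
- block_a: Pale wooden block, one of an equal pair (interchangeable with block_b), 58 (its x) x 34 (its y) x 22 mm high, a thin dark line on top. Lies flat; origin at the centre of its underside.
- block_b: The other block of the equal pair, 58 (its x) x 34 (its y) x 22 mm high. Lies flat; origin at the centre of its underside.
- thin_block: Odd block of dark brown wood, thinner than the pair, 64 (x) x 34 (y) x 12 mm high; a bystander. Origin at the centre of its underside.
- lock_case: Narrow steel lock case, flat, 0.35 kg; origin: centre of underside. Body y -95 to 95 mm, 16 thick; with the 235 mm aluminium strip on its -x side it is 44 wide (x -22 to 22), sides parallel. A brass latch sticks out 9 mm at y +55. Keyhole, 21 (x) x 37 (y) mm, centred at x 0, y -25: round, 21 across, at its +y end (latch side), then a slot 14 wide. Blocks fit at y +78 and -78.
- cylinder: Nickel euro lock cylinder standing on end, 65 mm tall, 0.19 kg, outline 17 (x) x 33 (y) mm: a barrel 17 across at y +8 with a brass plug face on top, then a web 10 wide to y -16.5. Origin: centre of the outline, underside. It enters the keyhole, 2 mm free on each side, only with its +y along the case's +y. Seated, 27 mm stand above the case: grip it across x in the top 25 mm.
- brass_cylinder: Brass lock cylinder lying on the bench, 44 x 72 x 17 mm; a bystander. Origin under the middle of its outline.
- driver: Black-handled screwdriver lying on the bench, 25 (x) x 161 (y) x 24 mm; a bystander. Origin under the middle of its outline.
Not all that is in view belongs to the job. What is shaped like the block_a but blue is not meant.

How it is judged:
By the outcome, as a careful person would: the job done as asked, in the order asked, and still so for the second after the job is handed in, with the robot touching nothing.
It also fails if it takes over 109 s, if anything falls off the work surface, if the arm or the gripper's body presses on something with over 40 N, if the wrist force passes 120 N, or if a joint passes its speed limit or range.

### The arm

A 6-joint arm with a two-finger parallel gripper is mounted at the origin on a cart in front of the work surface, level with it; the furniture and walls round the work are solid. World frame = base frame: x ahead of the robot, y to its left, z up, the work surface at z = 0. Lengths are in m, angles in rad, forces in N, time in s.
With the tool pointing down it reaches from about 0.275 to 0.85 m from the base axis. Payload 19 kg.
Tool frame: the origin (TCP) lies at the very end of the fingers, on their centre line; the grasp point (between the pads) lies 19 mm behind it; z points along the fingers, y is the line along which they close (so a half turn about z gives the same grasp; the last joint's range is limited). The gripper opens to 85 mm and grips with 20 to 120 N. Pads are 22 mm wide; open, the fingers measure 114 mm over their backs; the gripper's body (76 mm by 85 mm) begins 54 mm behind the grasp point. The pads swing forward as they close: fully open they stand 13 mm farther back than shut.
Start: joints at [-1.476, 0.15, 1.437, -0, 1.554, -0.134], TCP at [0.13, -0.56, 0.231] pointing down, gripper open.
Joint ranges: [-2.8, 2.8], [-0.68, 2.1], [0.12, 2.68], [-1.39, 4.53], [0.16, 2.79], [-2.81, 2.81]. Speed limits (rad/s): [1.89, 1.89, 2.22, 3.01, 3.01, 3.01].

### API

Orientations are given as a unit quaternion [x, y, z, w].
In Python, from workcell import r, cams gives the robot as it stands. The module is installed in compiled form; this text tells all that it offers.
- The arm moves only by the tool servo_tool, never from a script. Its argument "motion" is a list of rows, each a list of 7 numbers: the shift along the world's x, y, z in m, then the turn, a rotation vector about the world's x, y, z in degrees, then the opening, from -1 (shut) to 1 (fully open). In form: [[dx, dy, dz, wx, wy, wz, fingers], ...]. A call has 1 to 20 rows; each row shifts and turns the commanded pose from where the row before left it; what a row does not reach is not made up. A row lasts 1/10 s, in which the tool goes at most 50 mm and 8.59 degrees, less where a joint would pass 70% of its speed; a pose out of reach is approached as far as the arm can. A call with a gripper value outside its range is refused whole. The fingers move at their own pace and stop on an object; the grip force is fixed at half the most. Time passes only in rows, so rows that do not move let the fingers close. It gives the time, the measured TCP pose, the force, the opening and the grip force at its end, in the units of the state.
- r.get_state(): the state, without advancing time (a new reading comes with each control period).
- cams.get_image(name): name is "scene" or "top" or "wrist"; returns a dict with "image" (480x640x3 uint8, red, green, blue), "fx", "fy", "cx", "cy" (pixels), "extrinsics" (4x4, takes a point from camera to world coordinates); the wrist camera has in their place "hand_eye" (4x4, takes a point from camera to tool coordinates, whose origin is the TCP and whose axes are the flange's). Camera axes: x right, y up, looking along -z (the intrinsics and any distortion apply to the point x, -y, -z); pixel columns grow to the right and rows downward; lengths in m; the calibration is good to about 2 mm. The wrist camera is an equidistant fisheye: a pixel r from the principal point sees the ray r / f radians off the axis. A picture is of the moment at which its call begins: read the wrist's pose just before it. There is no depth.
- r.job_done(): hands the job in; it is judged then, once.
The state is a dict: "time": time; "joints": joint angles; "joint_vel": joint speeds; "joint_torque": joint torques, N m; "tcp_pos": TCP position; "tcp_rot": TCP orientation; "ft_force": force on the tool from outside, world axes, zero at the start; "moment": the same for the moment, N m; "gripper_width": opening from 0.0 (shut) to 1.0 (fully open); "grip_force": force on a finger pad.
Only numpy, scipy, OpenCV 4.12 (cv2) and the standard library are available. Lean on these libraries where they do the work, as an engineer would, in place of code of your own. Each camera call takes 0.05 s, during which the arm holds its last target. There are 200 camera calls.

## Working session

There is one attempt and no reset: what is moved stays moved. The work goes in short steps, Python scripts to look and compute and a tool call to move; the robot and the scene stay as the last step left them, time stands still between calls to the robot, and variables do not carry over. Pictures are saved under pics/ and viewed, at most 14 in all, crops included, and the job is handed in when it is done.

Besides the shell and the picture viewer there is one more tool, called after ">>>" as a command line: name --pt "numbers of a row" for each row, then --argument value for the rest. servo_tool: Moves the arm, as the interface text tells. Its arguments: {"type":"object","properties":{"motion":{"type":"array","items":{"type":"array","items":{"type":"number"}}}},"required":["motion"]}

```bash
mkdir -p pics; cat > h.py <<'E'
import numpy as np, cv2
from workcell import r, cams
from scipy.spatial.transform import Rotation as R
def snap(name, fn):
    s=r.get_state(); d=cams.get_image(name)
    cv2.imwrite('pics/'+fn+'.png', d['image'][:,:,::-1])
    if name=='wrist':
        T=np.eye(4);T[:3,:3]=R.from_quat(s['tcp_rot']).as_matrix();T[:3,3]=s['tcp_pos']
        d['extrinsics']=T@np.array(d['hand_eye'])
    d['name']=name
    np.save('pics/'+fn+'.npy', d, allow_pickle=True); return d
def load(fn): return np.load('pics/'+fn+'.npy',allow_pickle=True).item()
def cast(d,px,z):
    px=np.atleast_2d(np.array(px,float)); u=(px[:,0]-d['cx'])/d['fx']; v=(px[:,1]-d['cy'])/d['fy']
    if d['name']=='wrist':
        t=np.hypot(u,v); k=np.where(t>1e-9,np.sin(t)/np.maximum(t,1e-9),1)
        c=np.stack([u*k,-v*k,-np.cos(t)],1)
    else: c=np.stack([u,-v,-np.ones_like(u)],1)
    E=np.array(d['extrinsics']); w=c@E[:3,:3].T; o=E[:3,3]
    return o+w*((z-o[2])/w[:,2])[:,None]
E
python3 - <<'E'
from h import *
for n in('top','scene','wrist'):
    d=snap(n,n+'0'); print(n,d.keys(),d['fx'],d['cx'],d['cy'],np.round(d['extrinsics'],3).tolist())
print(r.get_state())
E
```

```text
top dict_keys(['image', 'fx', 'fy', 'cx', 'cy', 'extrinsics', 'name']) 537.2246217140972 315.14667841053256 232.23325208645107 [[0.024, 0.998, -0.065, 0.498], [-1.0, 0.025, 0.017, 0.051], [0.018, 0.065, 0.998, 1.235], [0.0, 0.0, 0.0, 1.0]]
scene dict_keys(['image', 'fx', 'fy', 'cx', 'cy', 'extrinsics', 'name']) 482.6013373511498 315.80369345719805 241.88738668197902 [[-0.478, 0.527, -0.702, -0.172], [-0.878, -0.294, 0.377, 0.437], [-0.008, 0.797, 0.604, 0.686], [0.0, 0.0, 0.0, 1.0]]
wrist dict_keys(['image', 'fx', 'fy', 'cx', 'cy', 'hand_eye', 'extrinsics', 'name']) 371.64829954431775 321.626190660446 244.20444748205978 [[0.227, 0.925, 0.304, 0.208], [-0.974, 0.216, 0.07, -0.543], [-0.001, -0.312, 0.95, 0.374], [0.0, 0.0, 0.0, 1.0]]
{'time': 0.15, 'joints': array([-1.47599397e+00,  1.50856878e-01,  1.43784468e+00,  9.61011213e-06,
        1.55378031e+00, -1.33990639e-01]), 'joint_vel': array([-0.00017179, -0.00027825, -0.0031812 ,  0.00174719,  0.00154546,
        0.00082862]), 'joint_torque': array([ 3.39807026e-03, -7.13379765e+01, -5.71041584e+01, -7.86597957e-05,
        7.13279223e-03, -1.54712330e-05]), 'tcp_pos': array([ 0.13038343, -0.55984183,  0.23084177]), 'tcp_rot': array([ 9.93463765e-01,  1.14147055e-01,  1.35145193e-05, -4.44426625e-04]), 'ft_force': array([ 0.00941347, -0.52493303,  0.07130495]), 'moment': array([-0.00532297,  0.02368124, -0.0259563 ]), 'grip_force': 0.0, 'gripper_width': 0.9992973134299866}
```

View pics/top0.png

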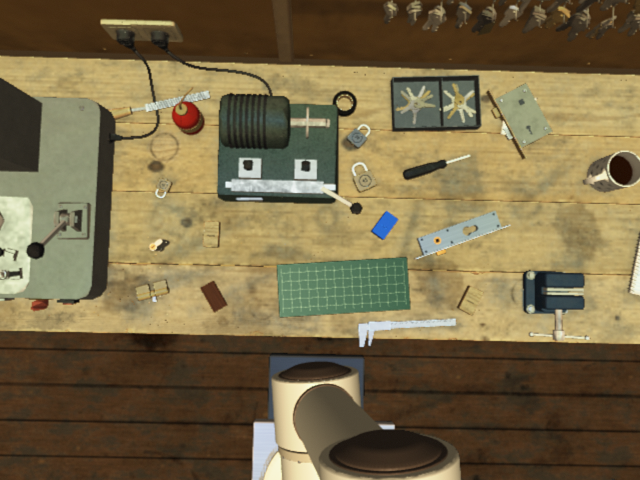

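View pics/scene0.png

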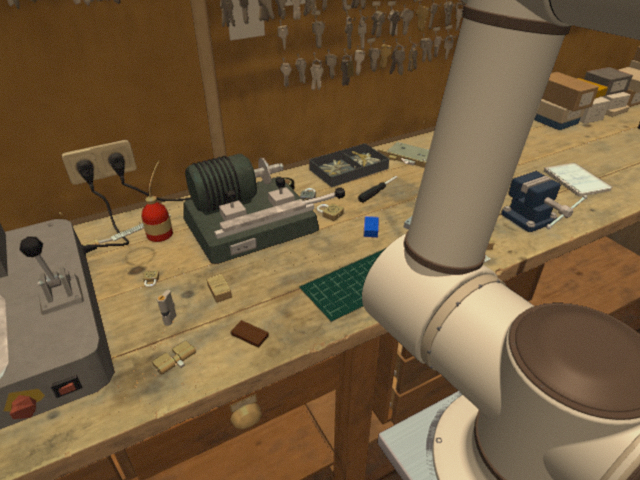

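The top view shows the mat at (343,287), one pale block at (212,234), another at (468,300), the nickel cylinder at (160,243), the case at (463,235) and the thin block at (214,296). The scene view confirms that the cylinder is standing. Next I'll zoom in.

```bash
python3 - <<'E'
from h import *
t=cv2.imread('pics/top0.png')
a=cv2.resize(t[205:335,405:525],None,fx=4.4,fy=4.4,interpolation=cv2.INTER_CUBIC)
b=cv2.resize(t[215:280,140:235],(270,185),interpolation=cv2.INTER_CUBIC)
c=np.zeros((600,800,3),np.uint8); c[:a.shape[0],:a.shape[1]]=a; c[:185,530:]=b
s=cv2.imread('pics/scene0.png'); e=cv2.resize(s[265:335,140:250],(270,172),interpolation=cv2.INTER_CUBIC); c[200:372,530:]=e
f=cv2.resize(t[250:325,270:415],(270,140),interpolation=cv2.INTER_CUBIC); c[390:530,530:]=f
cv2.imwrite('pics/crop1.png',c)
d=load('top0')
P=lambda n,px,z: print(n,np.round(cast(d,px,z)[:,:2],4).tolist())
hsv=cv2.cvtColor(t,cv2.COLOR_BGR2HSV)
m=cv2.inRange(hsv,(60,40,20),(95,255,255)); m[:240]=0; m[:,:260]=0;m[330:]=0; m[:,430:]=0
m=cv2.morphologyEx(m,cv2.MORPH_CLOSE,np.ones((5,5)))
cs=max(cv2.findContours(m,0,2)[0],key=cv2.contourArea)
w=cast(d,cs[:,0],0.003)[:,:2].astype(np.float32); print('mat',cv2.minAreaRect(w))
E
```

```text
mat ((0.45650702714920044, -0.036126524209976196), (0.1165146604180336, 0.29591700434684753), 4.735078811645508)
```

View pics/crop1.png

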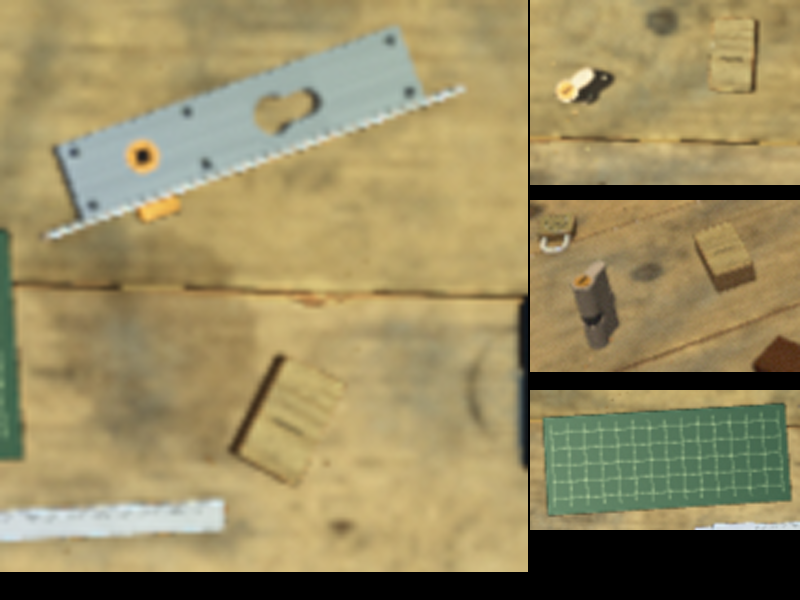

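The crop shows the case face up with its strip and latch on the robot side and the latch end to the left. Keyhole is at crop (287,108). Both pale blocks lie flat, and the cylinder is standing. I'll compute rough poses and move in.

```bash
python3 - <<'E'
from h import *
d=load('top0')
def P(n,px,z,s,o,org=(0,0)):
    px=(np.array(px,float)-org)/s+o; w=cast(d,px,z)[:,:2]; print(n,np.round(w,3).tolist(),np.round(w.mean(0),3)); return w
w=P('case',[(55,148),(395,28),(425,95),(85,220)],.016,4.4,(405,205))
v=w[0]-w[1]; print('yaw',np.degrees(np.arctan2(-v[0],v[1])))
P('key',[(270,112),(305,100)],.016,4.4,(405,205))
w=P('b',[(285,357),(345,385),(300,485),(240,452)],.022,4.4,(405,205)); v=w[0]-w[3]; print(np.degrees(np.arctan2(v[1],v[0])))
P('a',[(713,17),(757,17),(753,92),(711,90)],.022,2.84,(140,215),(530,0))
P('cyl',[(567,93),(588,78)],.065,2.84,(140,215),(530,0))
E
```

```text
case [[0.569, -0.203], [0.636, -0.38], [0.602, -0.396], [0.533, -0.219]] [ 0.585 -0.299]
yaw 20.734803312394384
key [[0.591, -0.315], [0.598, -0.333]] [ 0.594 -0.324]
b [[0.465, -0.321], [0.451, -0.352], [0.399, -0.329], [0.416, -0.298]] [ 0.433 -0.325]
-25.07773869215507
a [[0.597, 0.281], [0.598, 0.246], [0.538, 0.248], [0.539, 0.281]] [0.568 0.264]
cyl [[0.533, 0.382], [0.544, 0.366]] [0.538 0.374]
```

>>> servo_tool --pt "0.03 0.0235 -0.003 0 0 -3.8 1" --pt "0.03 0.0235 -0.003 0 0 -3.8 1" --pt "0.03 0.0235 -0.003 0 0 -3.8 1" --pt "0.03 0.0235 -0.003 0 0 -3.8 1" --pt "0.03 0.0235 -0.003 0 0 -3.8 1" --pt "0.03 0.0235 -0.003 0 0 -3.8 1" --pt "0.03 0.0235 -0.003 0 0 -3.8 1" --pt "0.03 0.0235 -0.003 0 0 -3.8 1" --pt "0.03 0.0235 -0.003 0 0 -3.8 1" --pt "0.03 0.0235 -0.003 0 0 -3.8 1" --pt "0 0 0 0 0 0 1" --pt "0 0 0 0 0 0 1"

```text
time: 1.35
tcp_pos: [0.4307, -0.3244, 0.201]
tcp_rot: [0.977, -0.214, -0.0, -0.0]
ft_force: [0.0, 0.1, -0.6]
gripper_width: 0.998
grip_force: 0.0
```

```bash
python3 - <<'E'
from h import *
d=snap('wrist','w1'); s=r.get_state(); print(s['tcp_pos'],s['time'],R.from_quat(s['tcp_rot']).as_matrix()[:2,0])
E
```

```text
[ 0.43019277 -0.32505677  0.2010886 ] 1.4 [ 0.90762135 -0.41978957]
```

View pics/w1.png

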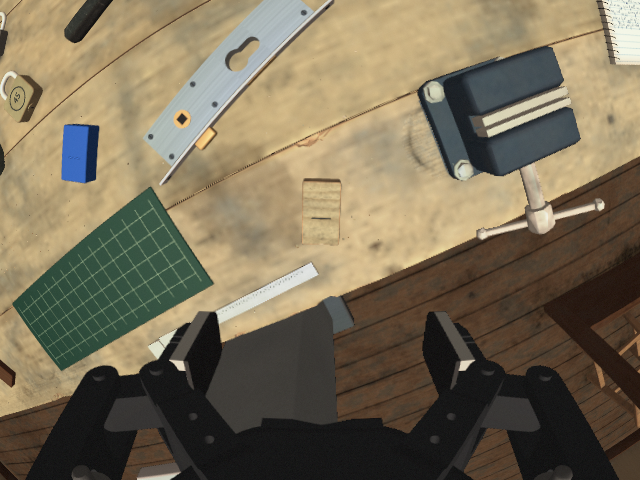

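The wrist view shows block_b with its top corners at about (303,181), (341,181), (340,244) and (303,244). The mat corners are at (151,188), (213,283), (61,370) and (13,304).

```bash
python3 - <<'E'
from h import *
d=load('w1')
def q(n,px,z):
    w=cast(d,px,z)[:,:2]; e=np.diff(np.vstack([w,w[:1]]),axis=0)
    print(n,np.round(w.mean(0),4),'edges',np.round(np.hypot(*e.T),4),'ang',np.round(np.degrees(np.arctan2(e[:,1],e[:,0])),1)); return w
print(np.round(d['extrinsics'][:3,3],3))
q('b',[(303,181),(341,181),(340,244),(303,244)],.022)
q('mat',[(151,188),(213,283),(61,370),(13,304)],.003)
g=cv2.imread('pics/w1.png')[160:270,270:380]
cv2.imwrite('pics/w1b.png',cv2.resize(g,None,fx=5,fy=5,interpolation=cv2.INTER_CUBIC))
E
```

```text
[ 0.503 -0.36   0.344]
b [ 0.4336 -0.3272] edges [0.0331 0.0579 0.0338 0.0579] ang [-114.7  155.1   65.3  -25.5]
mat [ 0.4557 -0.0393] edges [0.1163 0.298  0.1163 0.2973] ang [-175.2   94.8    4.5  -85.2]
```

View pics/w1b.png

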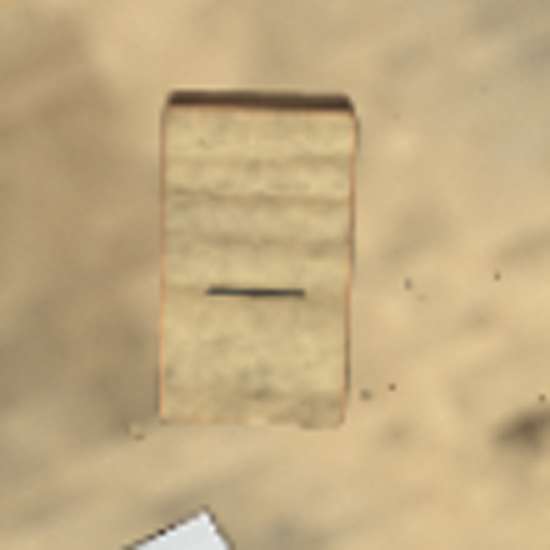

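>>> servo_tool --pt "0.003 -0.002 -0.045 0 0 0 0.4" --pt "0 0 -0.045 0 0 0 0.4" --pt "0 0 -0.045 0 0 0 0.4" --pt "0 0 -0.04 0 0 0 0.4" --pt "0 0 -0.015 0 0 0 0.4" --pt "0 0 -0.006 0 0 0 0.4" --pt "0 0 0 0 0 0 0" --pt "0 0 0 0 0 0 -1" --pt "0 0 0 0 0 0 -1" --pt "0 0 0 0 0 0 -1" --pt "0 0 0 0 0 0 -1" --pt "0 0 0 0 0 0 -1"

```text
time: 2.6
tcp_pos: [0.4339, -0.3278, 0.0067]
tcp_rot: [0.977, -0.215, 0.001, 0.001]
ft_force: [-2.1, -1.2, 6.7]
gripper_width: 0.382
grip_force: 61.1
```

>>> servo_tool --pt "0 0 0.03 0 0 0 -1" --pt "0 0 0.03 0 0 0 -1" --pt "0.0048 0.0353 0 0 0 4.9 -1" --pt "0.0048 0.0353 0 0 0 4.9 -1" --pt "0.0048 0.0353 0 0 0 4.9 -1" --pt "0.0048 0.0353 0 0 0 4.9 -1" --pt "0.0048 0.0353 0 0 0 5 -1" --pt "0.0048 0.0353 0 0 0 5 -1" --pt "0 0 -0.03 0 0 0 -1" --pt "0 0 -0.015 0 0 0 -1" --pt "0 0 -0.005 0 0 0 -1" --pt "0 0 0 0 0 0 -1" --pt "0 0 0 0 0 0 -1"

```text
time: 3.9
tcp_pos: [0.4627, -0.1156, 0.0163]
tcp_rot: [0.999, 0.041, 0.001, 0.0]
ft_force: [-0.8, -0.7, -0.7]
gripper_width: 0.384
grip_force: 60.2
```

>>> servo_tool --pt "0 0 -0.004 0 0 0 -1" --pt "0 0 -0.002 0 0 0 -1" --pt "0 0 0 0 0 0 -1" --pt "0 0 0 0 0 0 0.3" --pt "0 0 0 0 0 0 0.3" --pt "0 0 0 0 0 0 0.3" --pt "0 0 0.03 0 0 0 0.3" --pt "0 0 0.04 0 0 0 0.3" --pt "0 0 0.04 0 0 0 0.4" --pt "0.012 0.042 0.015 0 0 -0.5 0.4" --pt "0.012 0.042 0.015 0 0 -0.5 0.4" --pt "0.012 0.042 0.015 0 0 -0.5 0.4" --pt "0.012 0.042 0.015 0 0 -0.5 0.4" --pt "0.012 0.042 0.015 0 0 -0.5 0.4" --pt "0.012 0.042 0.005 0 0 -0.5 0.4" --pt "0.012 0.042 0 0 0 -0.5 0.4" --pt "0.012 0.042 0 0 0 -0.5 0.4" --pt "0.01 0.042 0 0 0 -0.5 0.4" --pt "0 0 0 0 0 0 0.4" --pt "0 0 0 0 0 0 0.4"

```text
time: 5.9
tcp_pos: [0.5679, 0.2635, 0.1986]
tcp_rot: [1.0, 0.003, -0.0, 0.0]
ft_force: [0.3, -0.2, 0.4]
gripper_width: 0.696
grip_force: 0.0
```

```bash
python3 - <<'E'
from h import *
d=snap('wrist','w2'); s=r.get_state(); print(s['tcp_pos'],s['time'],R.from_quat(s['tcp_rot']).as_matrix()[:2,0])
E
```

```text
[0.56800396 0.26264143 0.19890374] 5.95 [0.99999093 0.0042159 ]
```

View pics/w2.png

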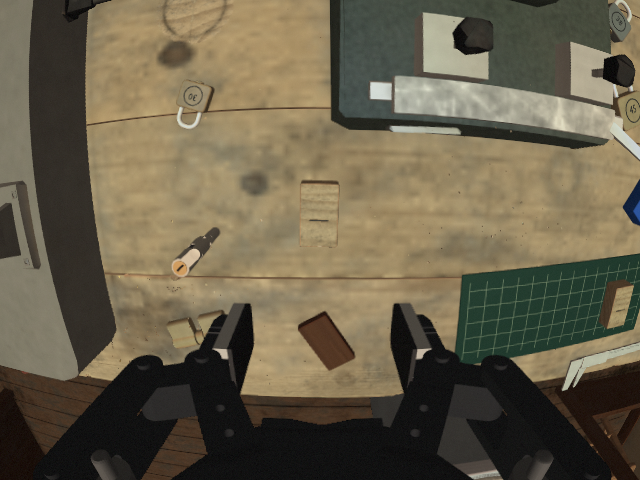

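The wrist view shows block_a with corners (301,182), (339,182), (338,247) and (300,246). Block_b sits on the mat at (619,304), and the cylinder's plug face is at (180,268).

```bash
python3 - <<'E'
from h import *
d=load('w2')
def q(n,px,z):
    w=cast(d,px,z)[:,:2]; e=np.diff(np.vstack([w,w[:1]]),axis=0)
    print(n,np.round(w.mean(0),4),'edges',np.round(np.hypot(*e.T),4),'ang',np.round(np.degrees(np.arctan2(e[:,1],e[:,0])),1)); return w
q('a',[(301,182.5),(339,182.5),(338,247),(300,246)],.022)
print(cast(d,[(180,268),(192,253)],.065))
g=cv2.imread('pics/w2.png')
c=np.zeros((420,800,3),np.uint8)
c[:,:400]=cv2.resize(g[220:304,150:230],(400,420),interpolation=cv2.INTER_CUBIC);c[:,400:]=cv2.resize(g[170:254,280:360],(400,420),interpolation=cv2.INTER_CUBIC)
cv2.imwrite('pics/w2b.png',c)
E
```

```text
a [0.5699 0.2641] edges [0.0329 0.059  0.0345 0.0581] ang [ -89.7 -179.8   88.7   -1.4]
[[0.53516378 0.38146867 0.065     ]
 [0.5487474  0.3688356  0.065     ]]
```

View pics/w2b.png

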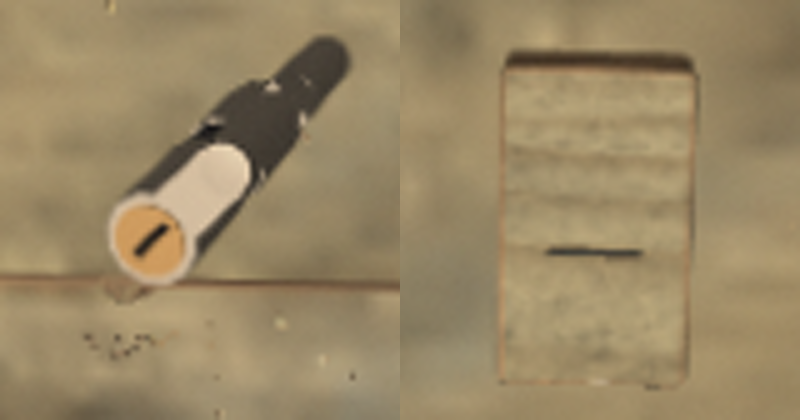

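>>> servo_tool --pt "0.0015 0.001 -0.045 0 0 -0.9 0.4" --pt "0 0 -0.045 0 0 0 0.4" --pt "0 0 -0.045 0 0 0 0.4" --pt "0 0 -0.04 0 0 0 0.4" --pt "0 0 -0.013 0 0 0 0.4" --pt "0 0 -0.005 0 0 0 0.4" --pt "0 0 0 0 0 0 0" --pt "0 0 0 0 0 0 -1" --pt "0 0 0 0 0 0 -1" --pt "0 0 0 0 0 0 -1" --pt "0 0 0 0 0 0 -1"

```text
time: 7.05
tcp_pos: [0.571, 0.2641, 0.0087]
tcp_rot: [1.0, -0.006, 0.002, -0.001]
ft_force: [-0.5, -0.9, 10.2]
gripper_width: 0.378
grip_force: 60.7
```

>>> servo_tool --pt "0 0 0.03 0 0 0 -1" --pt "0 0 0.03 0 0 0 -1" --pt "-0.02 -0.0374 0 0 0 0.9 -1" --pt "-0.02 -0.0374 0 0 0 0.9 -1" --pt "-0.02 -0.0374 0 0 0 0.9 -1" --pt "-0.02 -0.0374 0 0 0 0.9 -1" --pt "-0.02 -0.0374 0 0 0 0.9 -1" --pt "-0.02 -0.0374 0 0 0 1 -1" --pt "0 0 -0.03 0 0 0 -1" --pt "0 0 -0.015 0 0 0 -1" --pt "0 0 -0.005 0 0 0 -1" --pt "0 0 0 0 0 0 -1" --pt "0 0 0 0 0 0 -1"

```text
time: 8.35
tcp_pos: [0.4504, 0.0396, 0.0174]
tcp_rot: [0.999, 0.042, 0.001, 0.0]
ft_force: [0.6, -1.0, -0.4]
gripper_width: 0.38
grip_force: 59.8
```

>>> servo_tool --pt "0 0 -0.004 0 0 0 -1" --pt "0 0 -0.0015 0 0 0 -1" --pt "0 0 0 0 0 0 -1" --pt "0 0 0 0 0 0 0.3" --pt "0 0 0 0 0 0 0.3" --pt "0 0 0 0 0 0 0.3" --pt "0 0 0.04 0 0 0 0.3" --pt "0.0104 -0.026 0.04 0 0 8.1 0.3" --pt "0.0104 -0.026 0.04 0 0 8.1 0.5" --pt "0.0104 -0.026 0.04 0 0 8.1 0.6" --pt "0.0104 -0.026 0.025 0 0 8.1 0.6" --pt "0.0104 -0.026 0 0 0 8.1 0.6" --pt "0.0104 -0.026 0 0 0 8.1 0.6" --pt "0.0104 -0.026 0 0 0 8.1 0.6" --pt "0.0104 -0.026 0 0 0 8.1 0.6" --pt "0.0104 -0.026 0 0 0 8.1 0.6" --pt "0.0104 -0.026 0 0 0 8.1 0.6" --pt "0.0104 -0.026 0 0 0 8.1 0.6" --pt "0.0104 -0.026 0 0 0 8.1 0.6" --pt "0.0104 -0.026 0 0 0 8.1 0.6"

```text
time: 10.35
tcp_pos: [0.5852, -0.2997, 0.1954]
tcp_rot: [0.57, 0.821, -0.0, -0.0]
ft_force: [0.6, 0.7, 0.4]
gripper_width: 0.8
grip_force: 0.0
```

>>> servo_tool --pt "0 0 0 0 0 0 0.6" --pt "0 0 0 0 0 0 0.6"

```text
time: 10.55
tcp_pos: [0.5847, -0.2988, 0.195]
tcp_rot: [0.574, 0.819, 0.0, -0.001]
ft_force: [-0.0, 0.6, 0.2]
gripper_width: 0.796
grip_force: 0.0
```

```bash
python3 - <<'E'
from h import *
d=snap('wrist','w3'); s=r.get_state(); print(s['tcp_pos'],s['time'],R.from_quat(s['tcp_rot']).as_matrix()[:2,0])
E
```

```text
[ 0.58472292 -0.29823231  0.19539566] 10.6 [-0.34202065  0.93969216]
```

View pics/w3.png

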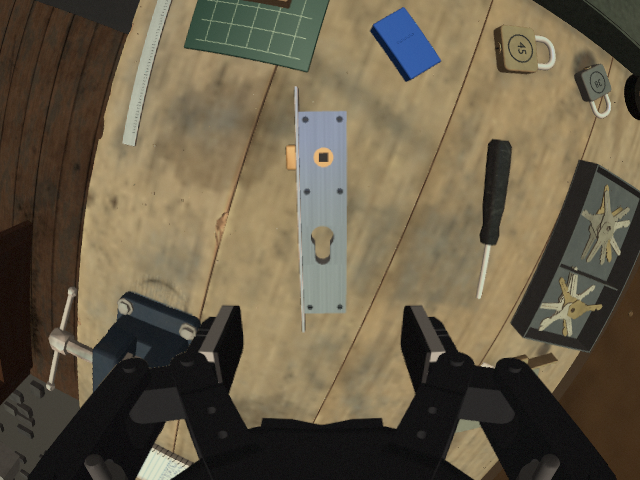

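The wrist view shows the case body corners at about (300,111), (347,111), (347,313) and (303,313). The strip runs from (296,87) to (303,331) and the keyhole spans rows 226–262 at column 322.

```bash
python3 - <<'E'
from h import *
d=load('w3'); g=cv2.imread('pics/w3.png').astype(int)
hsv=cv2.cvtColor(g.astype(np.uint8),cv2.COLOR_BGR2HSV)
m=(g[:,:,0]>g[:,:,2]-2).astype(np.uint8)*255; m[:80]=0;m[340:]=0;m[:,:280]=0;m[:,370:]=0
m=cv2.morphologyEx(m,cv2.MORPH_OPEN,np.ones((9,9)))
c=max(cv2.findContours(m,0,1)[0],key=cv2.contourArea)[:,0]
w=cast(d,c,.016)[:,:2].astype(np.float32); print(cv2.minAreaRect(w), c.min(0),c.max(0))
w=cast(d,[(297,111),(347,111),(347,313),(302,313),(322,226),(322,262)],.016)[:,:2]; e=np.diff(w,axis=0)
print(np.round(w,4).tolist(),np.hypot(*e.T),np.degrees(np.arctan2(e[:,1],e[:,0])),w[:4].mean(0),w[4:].mean(0))
g=g[70:350,270:370].astype(np.uint8)
cv2.imwrite('pics/w3b.png',cv2.rotate(cv2.resize(g,None,fx=2.85,fy=2.85,interpolation=cv2.INTER_CUBIC),cv2.ROTATE_90_COUNTERCLOCKWISE))
E
```

```text
((0.5798354744911194, -0.2875092625617981), (0.0421256422996521, 0.16007058322429657), 20.76291847229004) [296 111] [345 285]
[[0.5329, -0.2192], [0.5728, -0.2047], [0.6412, -0.3825], [0.5996, -0.3976], [0.5878, -0.3078], [0.5996, -0.3403]] [0.04251415 0.19053484 0.04430302 0.09062098 0.03458359] [  20.02490168  -68.96291303 -160.05472444   97.48722577  -69.97114356] [ 0.58664669 -0.30101112] [ 0.59371071 -0.3240215 ]
```

>>> servo_tool --pt "0.001 -0.0025 -0.045 0 0 0.5 0.6" --pt "0 0 -0.045 0 0 0 0.6" --pt "0 0 -0.045 0 0 0 0.6" --pt "0 0 -0.035 0 0 0 0.6" --pt "0 0 -0.013 0 0 0 0.6" --pt "0 0 -0.006 0 0 0 0.6" --pt "0 0 -0.002 0 0 0 0.6" --pt "0 0 0 0 0 0 0.2" --pt "0 0 0 0 0 0 -1" --pt "0 0 0 0 0 0 -1" --pt "0 0 0 0 0 0 -1" --pt "0 0 0 0 0 0 -1" --pt "0 0 0 0 0 0 -1"

```text
time: 11.9
tcp_pos: [0.5867, -0.3015, 0.0069]
tcp_rot: [0.569, 0.822, 0.0, 0.001]
ft_force: [-0.9, 2.9, 7.7]
gripper_width: 0.495
grip_force: 61.3
```

>>> servo_tool --pt "0 0 0.02 0 0 0 -1" --pt "0 0 0.03 0 0 0 -1" --pt "0 0 0.03 0 0 0 -1" --pt "-0.0187 0.0377 0 0 0 -2.25 -1" --pt "-0.0187 0.0377 0 0 0 -2.25 -1" --pt "-0.0187 0.0377 0 0 0 -2.25 -1" --pt "-0.0187 0.0377 0 0 0 -2.25 -1" --pt "-0.0187 0.0377 0 0 0 -2.25 -1" --pt "-0.0187 0.0377 0 0 0 -2.25 -1" --pt "-0.0187 0.0377 0 0 0 -2.25 -1" --pt "0 0 0 0 0 0 -1" --pt "0 0 0 0 0 0 -1"

```text
time: 13.1
tcp_pos: [0.4552, -0.0367, 0.0858]
tcp_rot: [0.676, 0.737, 0.0, 0.001]
ft_force: [0.2, 0.2, -3.7]
gripper_width: 0.487
grip_force: 62.6
```

```bash
python3 - <<'E'
from h import *
d=snap('wrist','w4'); s=r.get_state(); print(s['tcp_pos'],s['time'],R.from_quat(s['tcp_rot']).as_matrix().round(4).tolist(),s['ft_force'],s['moment'])
E
```

```text
[ 0.45552895 -0.03740401  0.08564521] 13.15 [[-0.0855, 0.9963, 0.0016], [0.9963, 0.0855, -0.0006], [-0.0008, 0.0016, -1.0]] [ 0.15753681 -0.84980494 -3.1542551 ] [ 0.00626594 -0.07624252  0.01097903]
```

View pics/w4.png

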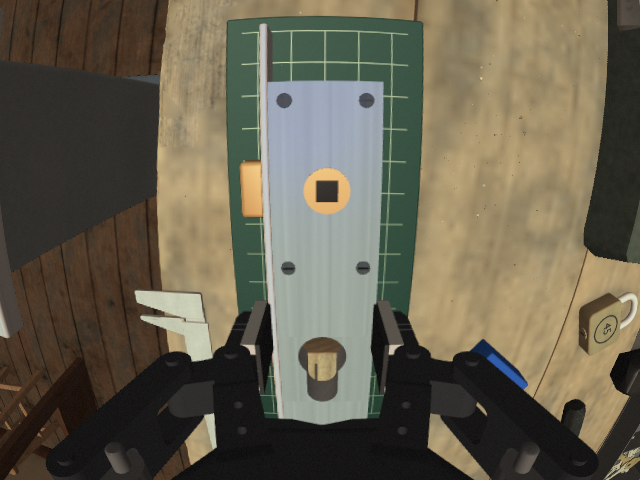

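In the wrist view the case is held level over the mat. Its +y edge runs from (268,82) to (384,82), and the mat's +y edge from (228,20) to (423,23).

```bash
python3 - <<'E'
from h import *
d=load('w4'); y=np.radians(4.85); U=np.array([[np.cos(y),np.sin(y)],[-np.sin(y),np.cos(y)]]); C=np.array([.456,-.038])
f=lambda px,z: print(np.round((cast(d,px,z)[:,:2]-C)@U.T*1000,1).tolist())
f([(268,82),(384,82),(284,100),(367,100),(288,268),(363,268),(327,191)],.0948); f([(228,20),(423,23),(237,265),(410,272)],.003)
E
```

```text
[[-20.1, 96.6], [21.0, 96.9], [-14.4, 89.9], [14.9, 90.0], [-14.1, 26.5], [15.1, 26.5], [0.9, 56.7]]
[[-57.9, 149.3], [60.8, 148.2], [-56.9, -8.7], [58.6, -13.6]]
```

>>> servo_tool --pt "0.0005 -0.0017 -0.02 0 0 0 -1" --pt "0 0 -0.015 0 0 0 -1" --pt "0 0 -0.01 0 0 0 -1" --pt "0 0 -0.004 0 0 0 -1" --pt "0 0 -0.002 0 0 0 -1" --pt "0 0 0 0 0 0 -1"

```text
time: 13.75
tcp_pos: [0.4558, -0.0391, 0.034]
tcp_rot: [0.677, 0.736, 0.0, 0.0]
ft_force: [-0.7, -0.3, -3.6]
gripper_width: 0.486
grip_force: 62.5
```

>>> servo_tool --pt "0 0 -0.0015 0 0 0 -1" --pt "0 0 -0.0007 0 0 0 -1" --pt "0 0 0 0 0 0 -1"

```text
time: 14.05
tcp_pos: [0.4557, -0.0389, 0.0319]
tcp_rot: [0.676, 0.736, 0.0, 0.0]
ft_force: [-0.4, 0.3, 0.3]
gripper_width: 0.493
grip_force: 62.9
```

>>> servo_tool --pt "0 0 0 0 0 0 0.2" --pt "0 0 0 0 0 0 0.3" --pt "0 0 0 0 0 0 0.3" --pt "0 0 0.02 0 0 0 0.3" --pt "0.001 -0.012 0.04 0 0 0 0.3" --pt "0.001 -0.012 0.04 0 0 0 0.3" --pt "0 0 0.04 0 0 0 0.3" --pt "0 0 0.03 0 0 0 0.3" --pt "0 0 0 0 0 0 0.3" --pt "0 0 0 0 0 0 0.3"

```text
time: 15.05
tcp_pos: [0.4576, -0.0629, 0.2017]
tcp_rot: [0.677, 0.736, 0.0, 0.0]
ft_force: [0.4, -0.4, -0.2]
gripper_width: 0.65
grip_force: 0.0
```

```bash
python3 - <<'E'
from h import *
d=snap('wrist','w5'); s=r.get_state(); print(s['tcp_pos'],s['time'],R.from_quat(s['tcp_rot']).as_matrix().round(4).tolist())
E
```

```text
[ 0.45723498 -0.06278524  0.20083628] 15.1 [[-0.0848, 0.9964, -0.0008], [0.9964, 0.0848, 0.0002], [0.0003, -0.0008, -1.0]]
```

View pics/w5.png

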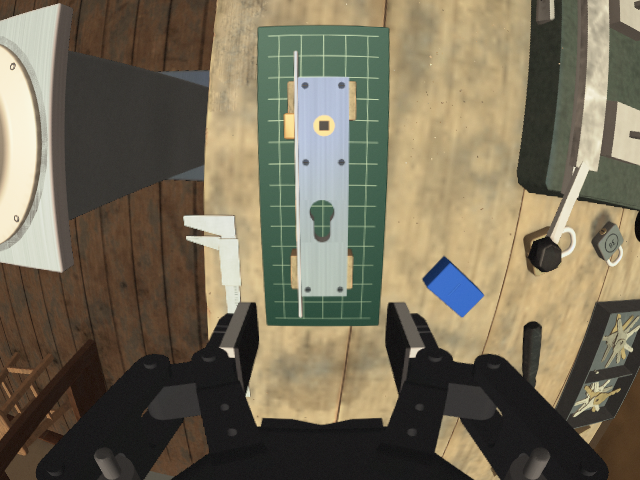

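The wrist view shows the case resting on both blocks, level and central. The keyhole spans rows 199–243 at column 322 with only mat behind it.

```bash
python3 - <<'E'
from h import *
d=load('w5'); g=cv2.imread('pics/w5.png')
v=g.max(2); roi=np.zeros_like(v); roi[185:260,303:344]=1
m=((v<135)&(roi>0)).astype(np.uint8)
c=max(cv2.findContours(m,0,1)[0],key=cv2.contourArea)[:,0]; print(c.min(0),c.max(0), np.median(v[185:260,303:344][m[185:260,303:344]==0]))
b=c+0.0
y=np.radians(4.85); U=np.array([[np.cos(y),np.sin(y)],[-np.sin(y),np.cos(y)]]); C=np.array([.456,-.038])
w=(cast(d,b,.041)[:,:2]-C)@U.T*1000
print(w.min(0),w.max(0),cv2.minAreaRect(w.astype(np.float32)))
up=w[w[:,1]>w[:,1].max()-12]; print('circle',cv2.minEnclosingCircle(up.astype(np.float32)))
f=lambda px,z: print(np.round((cast(d,px,z)[:,:2]-C)@U.T*1000,1).tolist())
f([(299,77),(348,77),(347,296),(302,297)],.041)
f([(259,27),(389,27),(379,325),(268,325)],.003)
c=np.hstack([cv2.resize(g[190:255,300:350],(400,520),interpolation=cv2.INTER_CUBIC),cv2.cvtColor(cv2.resize(m[190:255,300:350]*255,(400,520)),8)])
cv2.imwrite('pics/w5b.png',c)
E
```

```text
[314 227] [329 241] 192.0
[ -7.0063207  -43.09829954] [  5.81594648 -30.62849715] ((-0.5955204963684082, -36.863834381103516), (12.822132110595703, 12.468743324279785), 0.008709904737770557)
circle ((-0.6013460755348206, -35.30931854248047), 7.89740514755249)
[[-18.6, 94.4], [20.5, 94.5], [22.6, -95.6], [-18.3, -96.6]]
[[-57.4, 149.1], [60.7, 149.5], [61.0, -149.6], [-57.7, -149.4]]
```

View pics/w5b.png

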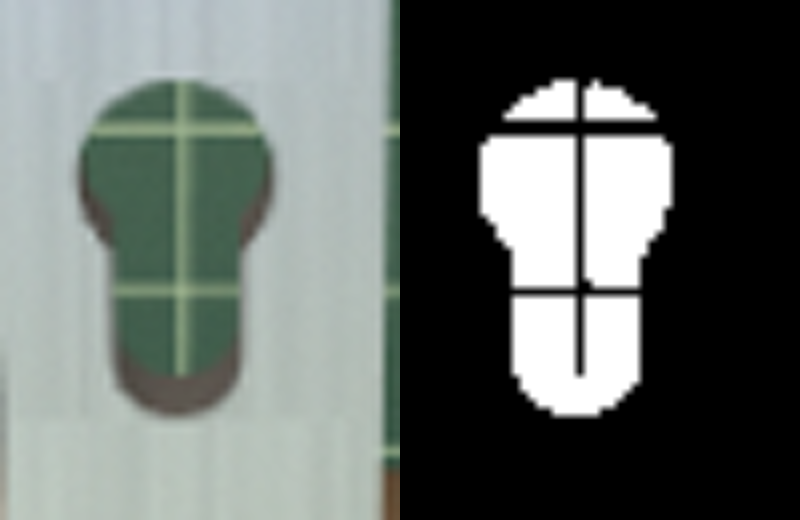

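The keyhole outline reads clearly: rows 199.8–242, barrel columns 309.6–334.3, slot columns 313.9–330.3, so its axis is at column 322. Next I'll view the cylinder from the same relative pose so that calibration bias cancels.

>>> servo_tool --pt "0.0084 0.0439 0.0024 0 0 4.2 0.2" --pt "0.0084 0.0439 0.0024 0 0 4.2 0.2" --pt "0.0084 0.0439 0.0024 0 0 4.2 0.2" --pt "0.0084 0.0439 0.0024 0 0 4.2 0.2" --pt "0.0084 0.0439 0.0024 0 0 4.2 0.2" --pt "0.0084 0.0439 0.0024 0 0 4.2 0.2" --pt "0.0084 0.0439 0.0024 0 0 4.2 0.2" --pt "0.0084 0.0439 0.0024 0 0 4.2 0.2" --pt "0.0084 0.0439 0.0024 0 0 4.2 0.2" --pt "0.0084 0.0439 0.0024 0 0 4.2 0.2" --pt "0 0 0 0 0 0 0.2" --pt "0 0 0 0 0 0 0.2"

```text
time: 16.3
tcp_pos: [0.5409, 0.3767, 0.2234]
tcp_rot: [0.367, 0.93, -0.001, -0.001]
ft_force: [0.4, -0.7, 0.0]
gripper_width: 0.6
grip_force: 0.0
```

```bash
python3 - <<'E'
from h import *
d=snap('wrist','w6'); s=r.get_state(); print(s['tcp_pos'],s['time'],R.from_quat(s['tcp_rot']).as_matrix().round(4).tolist())
p=load('w5'); g=cv2.imread('pics/w6.png')
w=cast(d,[(322,212)],.065)
cv2.imwrite('pics/w6b.png',cv2.resize(g[160:280,260:380],(600,600),interpolation=cv2.INTER_CUBIC))
E
```

```text
[0.54109588 0.37585243 0.22395723] 16.35 [[-0.7296, 0.6839, -0.0021], [0.6839, 0.7296, -0.0014], [0.0006, -0.0025, -1.0]]
```

View pics/w6b.png

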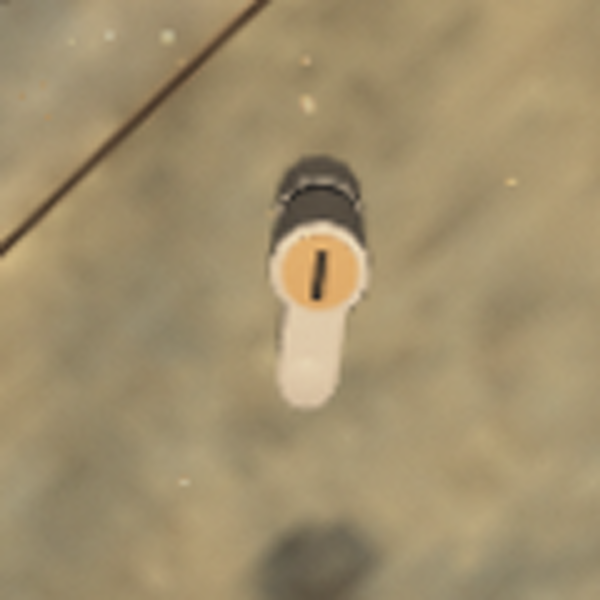

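The crop shows the cylinder's barrel circle centred at about pixel (324,214) and the web end arc centred at (321.4,235.6). Its axis is about 7° off the tool x axis.

```bash
cat > cmp.py <<'E'
from h import *
def tool(d,px,z):
    T=d['extrinsics']@np.linalg.inv(np.array(d['hand_eye'])); w=cast(d,px,z)
    return w, (w-T[:3,3])@T[:3,:3], np.degrees(np.arctan2(T[1,0],T[0,0]))
E
python3 - <<'E'
from cmp import *
for n,px,z in (('w5',[(321.9,212.1),(322.05,233.8)],.041),('w6',[(324,214),(321.4,235.6)],.065)):
    w,t,psi=tool(load(n),px,z); e=w[0]-w[1]; a=np.degrees(np.arctan2(e[1],e[0]))
    c=w[1]+(w[0]-w[1])*11.5/19.5
    print(n,np.round(w,4).tolist(),'tool',np.round(t[:,:2]*1000,1).tolist(),'psi',psi,'axis',a,'len',np.hypot(*e[:2]),'centre',c)
E
```

```text
w5 [[0.4572, -0.0556, 0.041], [0.459, -0.0745, 0.041]] tool [[7.4, 0.1], [-11.6, 0.3]] psi 94.85726086809575 axis 95.28126875592385 len 0.01900501625027704 centre [ 0.45793739 -0.06337087  0.041     ]
w6 [[0.5363, 0.3818, 0.065], [0.5486, 0.3674, 0.065]] tool [[6.7, 1.0], [-12.1, -1.1]] psi 136.92535021299855 axis 130.3755332236746 len 0.0189464068851983 centre [0.54134871 0.37587928 0.065     ]
```

>>> servo_tool --pt "-0.0037 0.0046 0 0 0 -6.5 0.2" --pt "0 0 -0.045 0 0 0 0.2" --pt "0 0 -0.045 0 0 0 0.2" --pt "0 0 -0.045 0 0 0 0.2" --pt "0 0 -0.03 0 0 0 0.1" --pt "0 0 -0.013 0 0 0 0" --pt "0 0 0 0 0 0 -0.2" --pt "0 0 0 0 0 0 -0.4" --pt "0 0 0 0 0 0 -0.5" --pt "0 0 0 0 0 0 -1" --pt "0 0 0 0 0 0 -1" --pt "0 0 0 0 0 0 -1" --pt "0 0 0 0 0 0 -1"

```text
time: 17.65
tcp_pos: [0.5386, 0.3811, 0.0497]
tcp_rot: [0.42, 0.908, 0.001, 0.001]
ft_force: [-1.1, -1.1, 7.6]
gripper_width: 0.183
grip_force: 58.8
```

>>> servo_tool --pt "0 0 0.03 0 0 0 -1" --pt "0 0 0.04 0 0 0 -1" --pt "0 0 0.03 0 0 0 -1" --pt "-0.0081 -0.0439 0 0 0 -3.5 -1" --pt "-0.0081 -0.0439 0 0 0 -3.5 -1" --pt "-0.0081 -0.0439 0 0 0 -3.5 -1" --pt "-0.0081 -0.0439 0 0 0 -3.5 -1" --pt "-0.0081 -0.0439 0 0 0 -3.5 -1" --pt "-0.0081 -0.0439 0 0 0 -3.5 -1" --pt "-0.0081 -0.0439 0 0 0 -3.6 -1" --pt "-0.0081 -0.0439 0 0 0 -3.6 -1" --pt "-0.0081 -0.0439 0 0 0 -3.6 -1" --pt "-0.0081 -0.0439 0 0 0 -3.6 -1" --pt "0 0 0 0 0 0 -1" --pt "0 0 0 0 0 0 -1"

```text
time: 19.15
tcp_pos: [0.4569, -0.0591, 0.1485]
tcp_rot: [0.677, 0.736, 0.0, 0.001]
ft_force: [0.0, 0.6, -1.5]
gripper_width: 0.179
grip_force: 59.5
```

```bash
python3 - <<'E'
from h import *
d=snap('wrist','w7'); s=r.get_state(); print(s['tcp_pos'],s['time'],R.from_quat(s['tcp_rot']).as_matrix().round(4).tolist())
g=cv2.imread('pics/w7.png'); cv2.imwrite('pics/w7b.png',cv2.resize(g[220:400,240:400],(640,720),interpolation=cv2.INTER_CUBIC)[:600])
E
```

```text
[ 0.45697052 -0.05821652  0.14826199] 19.2 [[-0.0862, 0.9963, 0.0011], [0.9963, 0.0862, -0.0], [-0.0001, 0.0011, -1.0]]
```

View pics/w7b.png

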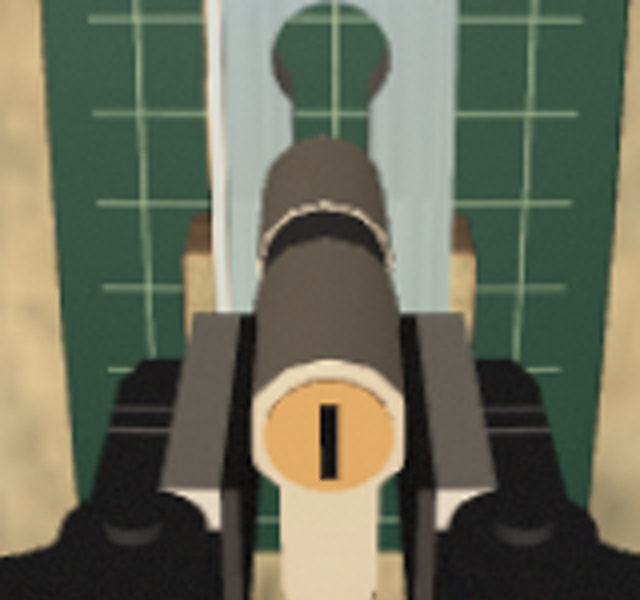

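The crop shows the held cylinder upright and aligned with the case. Its plug centre is at pixel (322,329), the bottom rim front at (321,254) and the keyhole's round side centred at (323,235).

```bash
python3 - <<'E'
from cmp import *
d=load('w7')
for n,px,z in (('plug',[(322,329)],.1638),('botfront',[(321.3,254)],.0986),('hole c,top,L,R',[(323,235),(323.2,220.7),(308.2,234.5),(337.8,234.5)],.041)):
    w,t,psi=tool(d,px,z); print(n,np.round(t[:,:2]*1000,1).tolist(),psi)
E
```

```text
plug [[1.4, -0.1]] 94.84021089409602
botfront [[9.8, -0.4]] 94.84021089409602
hole c,top,L,R [[3.4, 0.8], [13.8, 0.9], [3.7, -9.6], [3.7, 11.2]] 94.84021089409602
```

>>> servo_tool --pt "0.0006 0.0016 -0.02 0 0 0 -1" --pt "0 0 -0.02 0 0 0 -1" --pt "0 0 -0.008 0 0 0 -1" --pt "0 0 0 0 0 0 -1" --pt "0 0 0 0 0 0 -1"

```text
time: 19.7
tcp_pos: [0.4578, -0.0563, 0.1004]
tcp_rot: [0.675, 0.737, 0.0, 0.0]
ft_force: [-0.1, -0.4, -2.0]
gripper_width: 0.177
grip_force: 59.5
```

```bash
python3 - <<'E'
from cmp import *
d=snap('wrist','w8'); s=r.get_state(); print(s['tcp_pos'],s['ft_force'])
g=cv2.imread('pics/w8.png')
v=g.max(2).astype(int)
for row in (250,260,265,270,275,280,285,290): print(row, g[row,296:352].tolist() if 0 else ' '.join(map(str,v[row,300:348])))
print('col', ' '.join(map(str,v[235:300,322])))
E
```

```text
[ 0.45793156 -0.05644287  0.10054974] [ 0.47921363 -0.12545089 -2.20184982]
250 183 186 182 179 178 178 181 177 159 134 101 84 83 85 84 83 83 87 84 85 85 102 155 113 84 85 83 82 85 83 84 100 130 166 178 181 184 183 181 178 177 177 178 180 180 181 180 179
260 181 185 182 97 75 76 82 86 84 90 95 96 98 99 98 98 97 98 97 98 98 96 95 94 93 93 92 93 90 90 87 87 81 80 82 83 79 87 120 178 177 179 179 179 181 181 180 181
265 182 186 183 93 69 73 83 93 95 95 97 99 99 100 97 100 98 99 98 97 96 98 95 96 96 93 93 93 92 91 87 86 84 82 81 81 79 84 112 178 176 177 179 181 182 182 180 181
270 181 185 184 177 126 93 91 94 96 98 98 99 99 99 99 99 97 96 99 115 168 171 139 109 95 92 89 91 91 89 90 87 85 82 82 80 100 147 178 178 176 178 178 179 180 181 179 181
275 180 186 184 179 158 115 94 95 98 130 200 142 63 43 43 42 43 45 42 40 43 41 43 43 42 41 42 39 37 37 38 175 153 108 82 79 97 141 179 178 176 177 178 179 181 181 182 179
280 180 182 182 177 129 131 144 118 42 42 42 42 42 38 54 59 68 79 79 86 93 100 94 82 80 79 72 59 46 46 39 37 38 34 78 131 138 116 179 178 178 176 177 179 181 181 181 178
285 180 182 183 179 200 153 68 53 78 93 97 96 97 97 97 97 96 97 98 98 99 98 97 95 96 94 93 94 91 92 91 88 88 88 73 51 118 165 133 175 176 176 178 178 180 181 181 180
290 178 182 184 178 145 109 93 94 97 96 96 98 97 97 97 96 97 97 97 98 99 97 97 97 95 95 94 93 95 91 92 90 88 88 86 85 83 101 144 177 175 179 177 180 182 181 181 179
col 189 190 189 188 188 190 187 189 189 189 186 181 184 158 153 155 155 154 145 117 95 96 95 96 96 95 95 95 95 96 95 97 97 98 96 139 176 158 43 42 43 45 42 42 72 94 96 98 98 97 97 98 96 97 97 97 97 94 96 98 96 97 97 96 98
```

```bash
python3 - <<'E'
from cmp import *
d=load('w8'); g=cv2.imread('pics/w8.png')
for n,px,z in (('botfront',[(321,254)],.0509),('hole top,L,R',[(321,247.3),(302.9,260),(338.3,260),(302.9,263),(338.3,263)],.041)):
    w,t,psi=tool(d,px,z); print(n,np.round(t[:,:2]*1000,1).tolist())
cv2.imwrite('pics/w8b.png',cv2.resize(g[230:310,280:360],(600,600),interpolation=cv2.INTER_CUBIC))
for row in (256,258,260,262,264): print(row,g[row,300:312].tolist(),g[row,330:341].tolist())
E
```

```text
botfront [[9.9, -0.5]]
hole top,L,R [[10.5, -0.6], [2.7, -11.1], [2.7, 9.5], [0.8, -11.1], [0.8, 9.5]]
256 [[175, 184, 173], [179, 187, 177], [176, 183, 174], [168, 177, 167], [116, 128, 110], [79, 94, 68], [68, 84, 57], [66, 83, 54], [66, 84, 55], [67, 84, 55], [69, 85, 57], [68, 85, 58]] [[68, 84, 58], [68, 85, 57], [67, 85, 56], [67, 84, 56], [68, 84, 57], [67, 83, 56], [88, 103, 78], [133, 145, 128], [169, 178, 168], [170, 179, 168], [169, 177, 166]]
258 [[174, 183, 172], [176, 185, 175], [173, 181, 170], [111, 118, 114], [73, 84, 75], [66, 81, 58], [69, 85, 56], [66, 83, 55], [67, 84, 56], [68, 84, 63], [70, 84, 81], [75, 88, 94]] [[66, 79, 85], [69, 83, 72], [67, 83, 60], [68, 85, 58], [68, 85, 58], [67, 84, 56], [68, 83, 62], [87, 94, 89], [134, 142, 137], [171, 179, 169], [171, 179, 169]]
260 [[171, 181, 170], [176, 185, 174], [174, 182, 172], [93, 97, 97], [64, 70, 75], [65, 76, 66], [67, 82, 58], [69, 86, 65], [71, 84, 80], [70, 83, 90], [73, 86, 95], [73, 85, 96]] [[66, 78, 87], [66, 79, 87], [66, 78, 81], [66, 80, 70], [66, 82, 59], [69, 83, 60], [68, 79, 69], [78, 84, 87], [112, 120, 117], [169, 178, 169], [168, 177, 167]]
262 [[173, 182, 172], [175, 185, 174], [144, 154, 147], [78, 83, 83], [61, 66, 72], [62, 69, 74], [63, 74, 71], [68, 82, 83], [71, 84, 93], [71, 84, 94], [74, 86, 95], [73, 85, 96]] [[69, 81, 90], [67, 78, 87], [63, 74, 82], [64, 74, 82], [66, 78, 75], [68, 78, 73], [69, 75, 80], [66, 70, 76], [85, 91, 92], [168, 178, 167], [168, 177, 168]]
264 [[173, 181, 172], [175, 185, 174], [152, 162, 153], [80, 85, 87], [60, 66, 71], [60, 66, 72], [66, 74, 81], [69, 80, 89], [72, 86, 94], [73, 86, 96], [73, 86, 96], [74, 88, 97]] [[66, 79, 87], [67, 78, 87], [64, 75, 84], [63, 74, 82], [64, 73, 81], [68, 74, 80], [67, 73, 78], [67, 72, 78], [89, 95, 95], [168, 178, 167], [166, 177, 167]]
```

View pics/w8b.png

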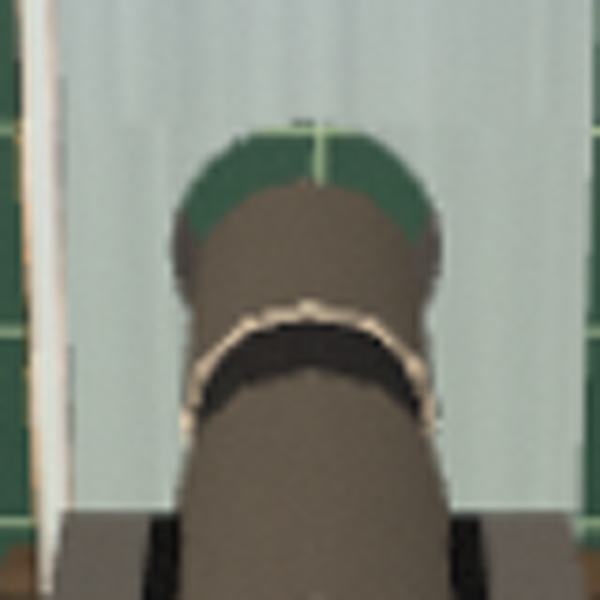

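The crop shows the cylinder's foot just above the hole, with a gap of about 1 mm in front and slightly more on the left than the right. I'll nudge it back 0.9 mm and left 0.4 mm, then lower.

>>> servo_tool --pt "-0.0003 -0.0009 0 0 0 0 -1" --pt "0 0 -0.005 0 0 0 -1" --pt "0 0 -0.005 0 0 0 -1" --pt "0 0 -0.004 0 0 0 -1" --pt "0 0 -0.004 0 0 0 -1" --pt "0 0 0 0 0 0 -1"

```text
time: 20.35
tcp_pos: [0.4568, -0.0575, 0.0809]
tcp_rot: [0.676, 0.737, -0.0, -0.001]
ft_force: [0.2, 0.4, -2.2]
gripper_width: 0.179
grip_force: 59.5
```

>>> servo_tool --pt "0 0 -0.006 0 0 0 -1" --pt "0 0 -0.006 0 0 0 -1" --pt "0 0 -0.006 0 0 0 -1" --pt "0 0 -0.005 0 0 0 -1" --pt "0 0 -0.003 0 0 0 -1" --pt "0 0 0 0 0 0 -1"

```text
time: 20.95
tcp_pos: [0.4569, -0.0575, 0.0551]
tcp_rot: [0.676, 0.737, -0.0, -0.0]
ft_force: [0.0, 0.2, -1.4]
gripper_width: 0.179
grip_force: 59.5
```

>>> servo_tool --pt "0 0 -0.0015 0 0 0 -1" --pt "0 0 -0.001 0 0 0 -1" --pt "0 0 0 0 0 0 -1"

```text
time: 21.25
tcp_pos: [0.4571, -0.0576, 0.0531]
tcp_rot: [0.676, 0.737, -0.0, -0.0]
ft_force: [-0.4, 0.2, -1.9]
gripper_width: 0.178
grip_force: 59.5
```

>>> servo_tool --pt "0 0 -0.001 0 0 0 -1" --pt "0 0 0 0 0 0 -1"

```text
time: 21.45
tcp_pos: [0.4574, -0.0576, 0.0527]
tcp_rot: [0.676, 0.737, 0.0, 0.0]
ft_force: [-2.8, 1.0, 8.9]
gripper_width: 0.178
grip_force: 60.8
```

The foot touched down at the expected height. Now I'll release gently and lift away.

>>> servo_tool --pt "0 0 0.0005 0 0 0 -0.5" --pt "0 0 0 0 0 0 -0.3" --pt "0 0 0 0 0 0 -0.1" --pt "0 0 0 0 0 0 0" --pt "0 0 0 0 0 0 0" --pt "0 0 0.02 0 0 0 0" --pt "0 0 0.04 0 0 0 0" --pt "0 0 0.04 0 0 0 0" --pt "0 0 0.04 0 0 0 0" --pt "0 -0.02 0.02 0 0 0 0" --pt "0 -0.02 0 0 0 0 0" --pt "0 0 0 0 0 0 0" --pt "0 0 0 0 0 0 0"

```text
time: 22.75
tcp_pos: [0.4569, -0.0976, 0.2122]
tcp_rot: [0.676, 0.737, -0.0, -0.0]
ft_force: [-0.7, 0.4, 0.2]
gripper_width: 0.499
grip_force: 0.0
```

```bash
python3 - <<'E'
from cmp import *
d=snap('wrist','w9'); t=snap('top','t9'); s=r.get_state(); print(s['tcp_pos'],s['time'])
C=np.array([.456,-.038]); y=np.radians(4.85); U=np.array([[np.cos(y),np.sin(y)],[-np.sin(y),np.cos(y)]])
g=cv2.imread('pics/w9.png'); h=cv2.cvtColor(g,40)
m=cv2.inRange(h,(10,110,150),(25,255,255))
for c in cv2.findContours(m,0,2)[0]:
    if cv2.contourArea(c)>30:
        (u,v),_=cv2.minEnclosingCircle(c); print(round(u),round(v),cv2.contourArea(c),*[np.round((cast(d,[(u,v)],z)[0,:2]-C)@U.T*1000,1) for z in(.068,.041)])
E
```

```text
[ 0.45692174 -0.0970508   0.21213674] 22.85
14 364 33.5 [-409.  -241.7] [-447.  -266.2]
326 175 44.0 [ -0.7 -18.3] [ -0.4 -21.8]
294 86 31.0 [-25.   51.3] [-26.9  54.3]
```

```bash
python3 -c "
from workcell import r
print(r.job_done())"
```

```text
the job is handed in; nothing more can be done
None
```

The job is handed in: both pale blocks lie flat on the mat, the case rests on them face up, and the nickel cylinder stands on the mat through the keyhole. That last placement is confirmed by touchdown force and plug position rather than by a final viewed picture.

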